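# Latch the loaded bottle shuttle in its reading position

### The arm

A 7-joint arm with a two-finger parallel gripper is mounted at the origin on a cart in front of the work surface, level with it; the furniture and walls round the work are solid. World frame = base frame: x ahead of the robot, y to its left, z up, the work surface at z = 0. Lengths are in m, angles in rad, forces in N, time in s.
With the tool pointing down it reaches from about 0.4 to 0.9 m from the base axis. Payload 5.5 kg.
Tool frame: the origin (TCP) lies at the very end of the fingers, on their centre line; the grasp point (between the pads) lies arm.hold_point_z behind it (arm.hold_point_z is the distance from the TCP to the grasp point, in m); z points along the fingers, y is the direction in which the jaws open and shut (so a half turn about z gives the same grasp; the last joint's range is limited). The gripper opens to 85 mm and grips with 20 to 120 N. Pads are 22 mm wide; open, the fingers measure 114 mm over their backs; the gripper's body (76 mm by 85 mm) begins 54 mm behind the grasp point. The pads swing forward as they close: fully open they stand 13 mm farther back than shut.
Start: joints at [1.465, 0.501, -0.427, 1.55, 0.221, 1.138, -0.21], TCP at [0.234, -0.606, 0.231] pointing down, gripper open.
Joint ranges: [-2.88, 2.88], [-0.31, 2.03], [-1.54, 1.56], [0.2, 2.42], [-1.41, 4.55], [0.19, 2.02], [-2.57, 2.57]. Speed limits (rad/s): [2.57, 2.57, 3.14, 3.14, 3.14, 3.14, 3.14].

### API

Orientations are given as [roll, pitch, yaw] about the fixed x, y, z axes, in that order (R = Rz(yaw) Ry(pitch) Rx(roll)).
In Python, from bench import arm, cams gives the robot as it stands. The module is installed in compiled form; this text tells all that it offers.
- The arm moves only by the shell command python3 -m pendant 'ROWS' [FORCE]. ROWS is JSON, a list of rows, each an object with "translation": the shift along the tool's x, y, z in mm, a list of three; "delta_rot": the turn, a rotation vector about the tool's x, y, z in rad, a list of three; "claw": the opening, from -1 (shut) to 1 (fully open). In form: [{"translation": [dx, dy, dz], "delta_rot": [ax, ay, az], "claw": claw}, ...]. A call has 1 to 5 rows; each row shifts and turns the pose as measured when the row begins, along the tool's axes as they then stand; what a row does not reach is not made up. A row lasts 1/12 s, in which the tool goes at most 41.7 mm and 7.16 degrees, less where a joint would pass 70% of its speed; a pose out of reach is approached as far as the arm can. A call is refused whole if a number of a shift passes 41.7 or a number of a turn 0.125, either way. A call with a gripper value outside its range is refused whole. The fingers move at their own pace and stop on an object; FORCE is the grip in N (left out, the last holds). Time passes only in rows, so rows that do not move let the fingers close. It gives the time, the measured TCP pose, the force and the opening at its end, in the units of the state.
- arm.read_state(): the state, without advancing time (a new reading comes with each control period).
- cams.camera(name): name is "scene" or "top" or "wrist"; returns a dict with "image" (400x640x3 uint8, blue, green, red), "intrinsics" (3x3 intrinsics, pixels), "view" (4x4, takes a point from world to camera coordinates); the wrist camera has in their place "mount" (4x4, takes a point from camera to tool coordinates, whose origin is the TCP and whose axes are the flange's). Camera axes: x right, y down, z forward; pixel columns grow to the right and rows downward; lengths in m; the calibration is good to about 2 mm. A picture is of the moment at which its call begins: read the wrist's pose just before it. There is no depth.
- arm.sign_off(): hands the job in, once; it reports no verdict.
Trained networks look in a picture, given as the dict that the camera call returned (one of the last four; its "shot" number tells which), for a name from the list of things; names that differ only in an ending like _2 or _b are one class to them, and where a whole thing is asked for, a point or a joint stands for the part that bears it (a point fixed in the world has none). Each returns a list of dicts, best first, with "conf" (0 to 1); they miss things now and then, are a little off and sometimes report something else, mostly with a low value. They report only what shows in the picture. A call takes as long as a camera call.
- cams.find_in(picture, name): "centre" ([column, row] in pixels, amid what is visible of it).
- cams.place_of(picture, name): "centre" ([column, row] in pixels: a listed point, or the origin of a listed thing).
The state is a dict: "t": time; "q": joint angles; "joint_vel": joint speeds; "joint_efforts": joint torques, N m; "position": TCP position; "tcp_rot": TCP orientation; "contact_force": force on the tool from outside, world axes, zero at the start; "torque": the same for the moment, N m; "grip_width": opening from 0.0 (shut) to 1.0 (fully open).
Only numpy, scipy, OpenCV 4.12 (cv2) and the standard library are available. Lean on these libraries where they do the work, as an engineer would, in place of code of your own. Each camera call takes 0.05 s, during which the arm holds its last target.

### The job

Two identical sprung shuttles stand on the worktop; one of them carries a small white bottle in its cup. With the fingertips, push the thumb plate of that loaded shuttle all the way in to its far stop, then let it come back so that it latches on its stop pin midway, with the bottle between the two black optical heads. Do not touch or lift the bottle; leave the empty shuttle out as it is, and the other things around where they stand.

Things in the scene. Friction and masses are not known exactly. Their poses are not given: they have to be found in the camera images.
- shuttle_a: Shuttle a, always the one with the bottle (vial), on the left or the right. Aluminium base 160x130x12 mm, fixed; two black heads 78 mm high at y = +/-53 mm; between them a grey carriage with a cup slides along x, its rod ending in an upright grey thumb plate at the near end. Stop pin with black knob, 70 mm high, at x = 34, y = 34 mm. Origin: worktop level, between the heads; x is the push direction, away from the robot within 0.35 rad; z up.
- carriage_a (a joint): Carriage a, m, growing along shuttle x: 0 fully out (held there by its spring), 0.060 at the far stop, 0.030 resting on the stop pin, cup in line with the heads. Push force 3 N at 0, up to 8 N farther in, plus damping 25 N per m/s. The pin drops behind the catch only past 0.051: released from there the carriage springs back to about 0.030 and is caught; released sooner it returns to 0.
- plate_a (a point): Centre of the thumb plate's face to push, shuttle a; moves with the carriage; 36 mm above the worktop, at shuttle x = -149 mm, y = 0 when out. Its x axis points along the push. Plate 34 mm wide (across), 48 mm high (12 to 60 mm above the worktop), 8 mm thick. Free space beside, before and above it; the base begins 19 mm ahead of the face when fully in.
- nest_a (a point): Centre of the floor of the bottle cup on shuttle a's carriage, 30 mm above the worktop; the cup's wall stands 14 mm above this floor, bore 31 mm. 119 mm ahead of the pushed face.
- shuttle_b: Shuttle b, the empty one, built the same. Aluminium base 160x130x12 mm, fixed; two black heads 78 mm high at y = +/-53 mm; between them a grey carriage with a cup slides along x, its rod ending in an upright grey thumb plate at the near end. Stop pin with black knob, 70 mm high, at x = 34, y = 34 mm. Origin: worktop level, between the heads; x is the push direction, away from the robot within 0.35 rad; z up.
- carriage_b (a joint): Carriage b, m, growing along shuttle x: 0 fully out (held there by its spring), 0.060 at the far stop, 0.030 resting on the stop pin, cup in line with the heads. Push force 3 N at 0, up to 8 N farther in, plus damping 25 N per m/s. The pin drops behind the catch only past 0.051: released from there the carriage springs back to about 0.030 and is caught; released sooner it returns to 0.
- plate_b (a point): Centre of the thumb plate's face to push, shuttle b; moves with the carriage; 36 mm above the worktop, at shuttle x = -149 mm, y = 0 when out. Its x axis points along the push. Plate 34 mm wide (across), 48 mm high (12 to 60 mm above the worktop), 8 mm thick. Free space beside, before and above it; the base begins 19 mm ahead of the face when fully in.
- vial: Small white dropper bottle, 28 mm diameter, 66 mm high, loose, standing upright in the cup of shuttle a; its top is 96 mm above the worktop. Origin: centre of its underside, z up.
- beaker: Bystander: empty 53 mm wide, 66 mm high glass beaker standing loose on the worktop beyond the shuttles, between them. Origin: centre of its underside.
- bottle: Bystander: small dropper bottle with a green cap, 28 mm diameter, 66 mm high, standing loose on the worktop to the left of the shuttles. Origin: centre of its underside.
- float: Bystander: flat blue foam float with three tubes, 50 x 72 x 16 mm, lying loose to the right of the shuttles. Origin: centre of its underside.

How it is judged:
By the outcome, as a careful person would: the job done as asked, in the order asked, and still so for the second after the job is handed in, with the robot touching nothing.
It also fails if it takes over 35 s, if anything falls off the work surface, if the arm or the gripper's body presses on something with over 40 N, if the wrist force passes 120 N, or if a joint passes its speed limit or range.

## Working session

There is one attempt and no reset: what is moved stays moved. The work goes in short steps, Python scripts to look and compute and a shell command to move; the robot and the scene stay as the last step left them, time stands still between calls to the robot, and variables do not carry over. Pictures are saved under pics/ and viewed, and the job is handed in when it is done.

```bash
mkdir -p pics; python3 - <<'E'
from bench import arm,cams
import cv2,numpy as np
s=arm.read_state();print(s['t'],s['position'],s['tcp_rot'],s['grip_width'],arm.hold_point_z)
for n in ['scene','top']:
    p=cams.camera(n);cv2.imwrite(f'pics/{n}0.png',p['image'])
    print(n,p['intrinsics'].tolist() if hasattr(p['intrinsics'],'tolist') else p['intrinsics'],np.round(p['view'],4).tolist())
    for o in ['plate_a','nest_a','shuttle_a','vial','plate_b']:
        print(o,[(np.round(d['centre'],1).tolist(),round(d['conf'],2)) for d in cams.place_of(p,o)[:3]])
E
```

```text
0.0 [ 0.2340162  -0.60563946  0.23022802] [-3.13956356e+00 -8.82140543e-05  3.68843038e-01] 0.9979966154122124 0.0187
scene [[436.4922566774106, 0.0, 320.4257477879439], [0.0, 436.4922566774106, 202.1467149092219], [0.0, 0.0, 1.0]] [[-0.4348, -0.9004, 0.0144, 0.2805], [-0.523, 0.2394, -0.818, 0.3566], [0.7331, -0.3632, -0.575, 1.3319], [0.0, 0.0, 0.0, 1.0]]
plate_a [([367.8, 216.2], 0.73), ([276.4, 224.2], 0.49)]
nest_a [([265.3, 209.4], 0.7)]
shuttle_a [([260.7, 213.2], 0.83), ([267.6, 208.6], 0.7), ([362.1, 201.9], 0.57)]
vial [([266.6, 213.4], 0.48)]
plate_b [([367.8, 216.2], 0.73), ([276.4, 224.2], 0.49)]
top [[395.1738686541983, 0.0, 322.07119591340654], [0.0, 395.1738686541983, 201.24335668474978], [0.0, 0.0, 1.0]] [[-0.0201, -0.9998, -0.0051, 0.0121], [-0.9972, 0.0204, -0.0726, 0.6224], [0.0727, 0.0036, -0.9973, 1.4086], [0.0, 0.0, 0.0, 1.0]]
plate_a [([260.4, 219.8], 0.7), ([360.6, 247.6], 0.68)]
nest_a [([259.9, 189.8], 0.63)]
shuttle_a [([260.5, 179.3], 0.75), ([371.6, 206.8], 0.62)]
vial [([256.9, 188.7], 0.59), ([257.6, 181.1], 0.55)]
plate_b [([260.4, 219.8], 0.7), ([360.6, 247.6], 0.68)]
```

```bash
python3 - <<'E'
import cv2
a=cv2.imread('pics/top0.png')[120:300,180:440];cv2.imwrite('pics/topc.png',cv2.resize(a,None,fx=3,fy=3,interpolation=cv2.INTER_CUBIC))
a=cv2.imread('pics/scene0.png')[130:280,200:440];cv2.imwrite('pics/scenec.png',cv2.resize(a,None,fx=3.3,fy=3.3,interpolation=cv2.INTER_CUBIC))
E
```

```text
(no output)
```

View pics/topc.png

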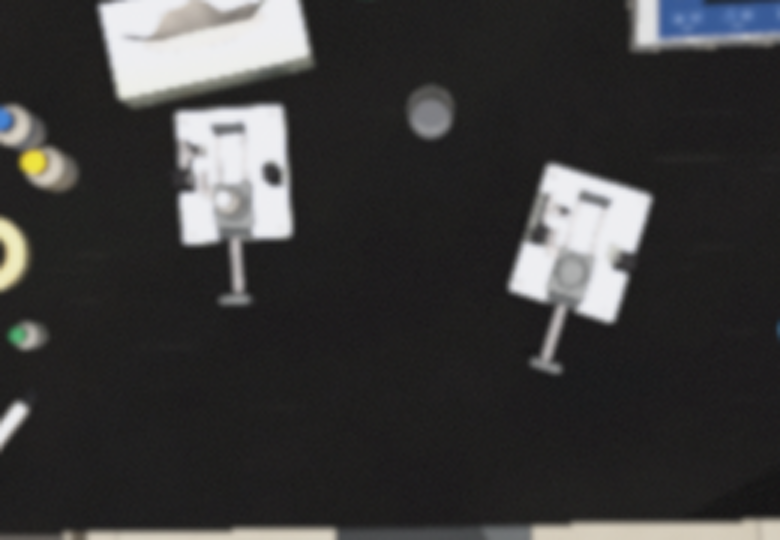

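View pics/scenec.png

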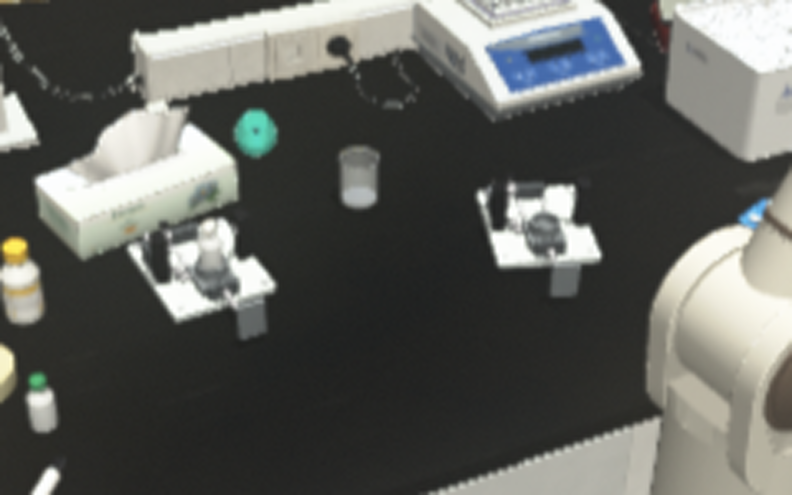

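View pics/scene0.png

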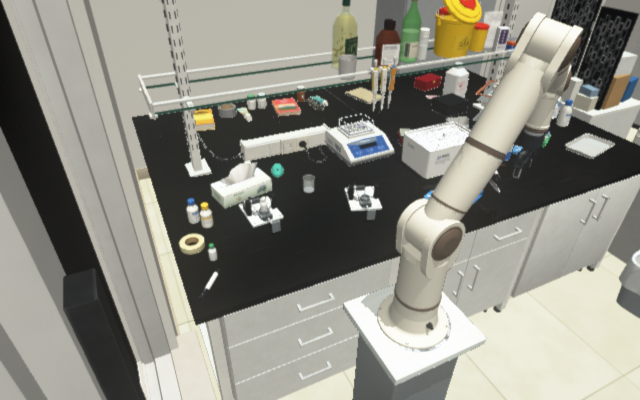

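The bottle is on the left shuttle: its plate is at about (259,219.7) in the top view and its base corners are at about (238,157), (274,154), (278,199) and (241,201). Next I fit the pose.

```bash
cat > h.py <<'E'
import numpy as np
def ray(K,V,uv,z):
    R=V[:3,:3];t=V[:3,3];c=-R.T@t
    d=R.T@np.linalg.inv(K)@np.array([uv[0],uv[1],1.]);return c+d*(z-c[2])/d[2]
def proj(K,V,P):
    p=V[:3,:3]@np.asarray(P)+V[:3,3];p=K@p;return p[:2]/p[2]
E
python3 - <<'E'
from bench import arm,cams
import numpy as np,cv2
from h import *
from scipy.optimize import least_squares
p=cams.camera('top');K,V=np.array(p['intrinsics']),np.array(p['view'])
q=cams.camera('scene');K2,V2=np.array(q['intrinsics']),np.array(q['view'])
sh=lambda x,y:np.array([x/3+180-1/3,y/3+120-1/3])
im=p['image'];g=im.min(2)
m=np.zeros(g.shape,np.uint8);m[150:210,230:285]=(g[150:210,230:285]>120)
m=cv2.morphologyEx(m,cv2.MORPH_CLOSE,np.ones((9,9)))
c=max(cv2.findContours(m,0,2)[0],key=cv2.contourArea)
print('rect',cv2.minAreaRect(c))
C=[(175,108),(283,103),(294,237),(183,245)]
for a in C: print(ray(K,V,sh(*a),.012))
print('plate net z36',ray(K,V,(260.4,219.8),.036),'plate top mid z60',ray(K,V,sh(235,299),.06))
print('scene plate z36',ray(K2,V2,(276.4,224.2),.036))
loc=[(80,65,.012),(80,-65,.012),(-80,-65,.012),(-80,65,.012),(-145,0,.060)]
obs=[sh(*a) for a in C]+[sh(235,299)]
def W(s,l):
    c,n=np.cos(s[2]),np.sin(s[2]);return [s[0]+(c*l[0]-n*l[1])/1e3,s[1]+(n*l[0]+c*l[1])/1e3,l[2]]
f=lambda s:np.concatenate([proj(K,V,W(s,l))-o for l,o in zip(loc,obs)])
r=least_squares(f,[.6,.2,0]);print(r.x,np.round(r.fun,1))
print('face',W(r.x,(-149,0,.036)),'proj scene',proj(K2,V2,W(r.x,(-149,0,.036))))
print('nest', proj(K,V,W(r.x,(-30,0,.03))),proj(K2,V2,W(r.x,(-30,0,.03))))
E
```

```text
rect ((257.6772155761719, 182.24664306640625), (53.694820404052734, 37.051998138427734), 86.3086166381836)
[0.79792862 0.30584555 0.012     ]
[0.80134572 0.17310073 0.012     ]
[0.63603956 0.16155445 0.012     ]
[0.62903647 0.29687263 0.012     ]
plate net z36 [0.55947953 0.22148304 0.036     ] plate top mid z60 [0.56059466 0.22606398 0.06      ]
scene plate z36 [0.56821666 0.22223175 0.036     ]
[0.71372614 0.2341864  0.05240274] [ 0.7  2.1 -0.1  1.2 -1.  -0.3  0.5 -0.4 -0.2 -2.4]
face [np.float64(0.5649306710102601), np.float64(0.22638196006747416), 0.036] proj scene [275.68188282 224.97306868]
nest [257.29151798 185.52146802] [263.50135105 209.75435615]
```

```bash
python3 -c "
from bench import cams
import numpy as np
print(np.round(cams.camera('wrist')['mount'],3))"
python3 -m pendant '[{"translation":[25,-30,0],"delta_rot":[0,0,0.106],"claw":-1},{"translation":[22,-33,0],"delta_rot":[0,0,0.106],"claw":-1},{"translation":[18,-36,0],"delta_rot":[0,0,0.106],"claw":-1},{"translation":[18,-36,0],"delta_rot":[0,0,0],"claw":-1},{"translation":[18,-36,0],"delta_rot":[0,0,0],"claw":-1}]'
```

```text
[[ 0.    -0.95  -0.311  0.079]
 [ 1.     0.     0.    -0.001]
 [ 0.    -0.311  0.95  -0.142]
 [ 0.     0.     0.     1.   ]]
t: 1.17
position: [0.3002, -0.4242, 0.2286]
tcp_rot: [3.138, 0.001, 0.016]
contact_force: [2.2, 0.3, 1.0]
grip_width: 0.295
```

```bash

python3 -m pendant '[{"translation":[16,-38,0],"delta_rot":[0,0,-0.03],"claw":-1},{"translation":[16,-38,0],"delta_rot":[0,0,0],"claw":-1},{"translation":[16,-38,0],"delta_rot":[0,0,0],"claw":-1},{"translation":[16,-38,0],"delta_rot":[0,0,0],"claw":-1},{"translation":[16,-38,0],"delta_rot":[0,0,0],"claw":-1}]'
python3 -m pendant '[{"translation":[14,-38,0],"delta_rot":[0,0,0],"claw":-1},{"translation":[14,-38,0],"delta_rot":[0,0,0],"claw":-1},{"translation":[14,-38,0],"delta_rot":[0,0,0],"claw":-1},{"translation":[14,-38,0],"delta_rot":[0,0,0],"claw":-1},{"translation":[14,-38,0],"delta_rot":[0,0,0],"claw":-1}]'
```

```text
t: 1.58
position: [0.3728, -0.2284, 0.229]
tcp_rot: [3.133, -0.001, 0.046]
contact_force: [0.6, -0.4, 0.0]
grip_width: -0.002
t: 2.0
position: [0.435, -0.0295, 0.2295]
tcp_rot: [3.127, -0.006, 0.046]
contact_force: [1.4, -0.2, -0.3]
grip_width: -0.002
```

```bash

python3 -m pendant '[{"translation":[8,-38,0],"delta_rot":[0,0,0],"claw":-1},{"translation":[8,-38,0],"delta_rot":[0,0,0],"claw":-1},{"translation":[8,-38,0],"delta_rot":[0,0,0],"claw":-1},{"translation":[8,-38,0],"delta_rot":[0,0,0],"claw":-1},{"translation":[0,0,0],"delta_rot":[0,0,0],"claw":-1}]'
```

```text
t: 2.42
position: [0.4623, 0.141, 0.2308]
tcp_rot: [3.13, -0.016, 0.055]
contact_force: [2.0, 0.6, 0.4]
grip_width: 0.001
```

```bash

python3 -m pendant '[{"translation":[8,-38,20],"delta_rot":[0,0.01,0],"claw":-1},{"translation":[8,-38,20],"delta_rot":[0,0,0],"claw":-1},{"translation":[0,-4,20],"delta_rot":[0,0,0],"claw":-1},{"translation":[0,0,0],"delta_rot":[0,0,0],"claw":-1}]'
python3 - <<'E'
from bench import arm,cams
from scipy.spatial.transform import Rotation as Rn
import numpy as np,cv2
from h import *
s=arm.read_state();p=cams.camera('wrist');cv2.imwrite('pics/w1.png',p['image'])
T=np.eye(4);T[:3,:3]=Rn.from_euler('xyz',s['tcp_rot']).as_matrix();T[:3,3]=s['position']
print(s['position'],s['tcp_rot'])
V=np.linalg.inv(T@np.array(p['mount']));K=np.array(p['intrinsics']);np.savez('w1.npz',V=V,K=K)
for n,z in [('plate_a',.036),('nest_a',.03),('vial',.03),('shuttle_a',0)]:
    for d in cams.place_of(p,n)[:2]: print(n,d['centre'],d['conf'],ray(K,V,d['centre'],z))
E
```

```text
t: 2.75
position: [0.4768, 0.2173, 0.174]
tcp_rot: [3.132, -0.033, 0.057]
contact_force: [0.1, -1.0, -0.4]
grip_width: -0.002
[0.47681593 0.21727719 0.17396251] [ 3.13176389 -0.03278437  0.0571629 ]
plate_a [316.6, 112.3] 0.75 [0.55402521 0.22574183 0.036     ]
```

View pics/w1.png

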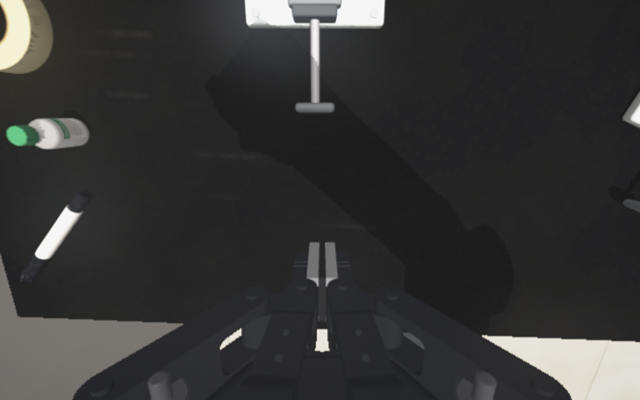

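The plate's top edge spans (296,106) to (334,106), and the rod runs straight up to (315,22).

```bash
python3 - <<'E'
import numpy as np
from h import *
d=np.load('w1.npz');K,V=d['K'],d['V']
for uv,z in [((296,107),.06),((334,107),.06),((315,103),.06),((315,112),.036),((315,103),.036),((316,20),.036),((247,26),.012),((382,26),.012)]: print(uv,z,ray(K,V,uv,z).round(4))
E
```

```text
(296, 107) 0.06 [0.5571 0.2433 0.06  ]
(334, 107) 0.06 [0.5589 0.2109 0.06  ]
(315, 103) 0.06 [0.5612 0.2273 0.06  ]
(315, 112) 0.036 [0.5542 0.2273 0.036 ]
(315, 103) 0.036 [0.5622 0.2277 0.036 ]
(316, 20) 0.036 [0.6302 0.2302 0.036 ]
(247, 26) 0.012 [0.6281 0.2953 0.012 ]
(382, 26) 0.012 [0.6357 0.1684 0.012 ]
```

```bash

python3 -m pendant '[{"translation":[8,-2,30],"delta_rot":[0.008,-0.03,0],"claw":-1},{"translation":[8,-2,32],"delta_rot":[0,0,0],"claw":-1},{"translation":[8,-1,32],"delta_rot":[0,0,0],"claw":-1},{"translation":[8,-1,30],"delta_rot":[0,0,0],"claw":-1},{"translation":[0,0,0],"delta_rot":[0,0,0],"claw":-1}]'
```

```text
t: 3.42
position: [0.5256, 0.2158, 0.0603]
tcp_rot: [3.138, -0.028, 0.038]
contact_force: [-0.7, -0.8, 0.3]
grip_width: 0.001
```

```bash

python3 -m pendant '[{"translation":[-3,-5,15],"delta_rot":[0,-0.03,-0.014],"claw":-1},{"translation":[0,-4,15],"delta_rot":[0,0,0],"claw":-1},{"translation":[0,0,0],"delta_rot":[0,0,0],"claw":-1}]'
python3 - <<'E'
from bench import arm,cams
import cv2
s=arm.read_state();print(s['position'],s['tcp_rot'],s['contact_force'])
p=cams.camera('wrist');cv2.imwrite('pics/w2.png',p['image'])
E
```

```text
t: 3.67
position: [0.5256, 0.2213, 0.0327]
tcp_rot: [3.137, -0.001, 0.045]
contact_force: [-1.0, -0.5, 0.2]
grip_width: -0.001
[0.52561695 0.22130423 0.03271179] [ 3.13673379e+00 -1.07593856e-03  4.52570271e-02] [-0.97652737 -0.45976225  0.20131272]
```

View pics/w2.png

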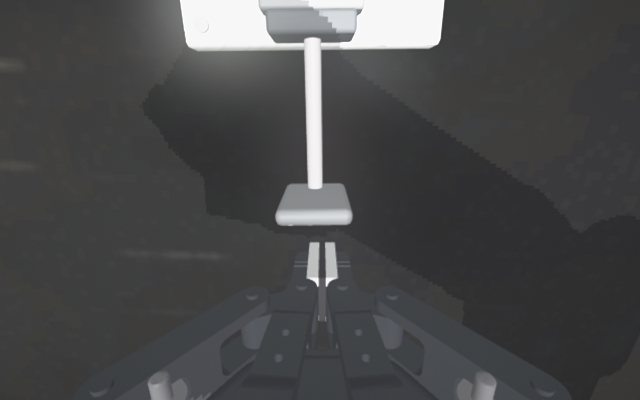

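```bash

python3 -m pendant '[{"translation":[4,-4,3],"delta_rot":[0,0,-0.015],"claw":-1},{"translation":[5,-1,0],"delta_rot":[0,0,0],"claw":-1},{"translation":[6,0,0],"delta_rot":[0,0,0],"claw":-1},{"translation":[6,0,0],"delta_rot":[0,0,0],"claw":-1}]'
```

```text
t: 4.05
position: [0.5486, 0.2278, 0.0357]
tcp_rot: [3.136, -0.007, 0.062]
contact_force: [-5.5, 0.2, -4.7]
grip_width: 0.005
```

```bash

python3 -m pendant '[{"translation":[9,0,1],"delta_rot":[0,0,0],"claw":-1},{"translation":[9,0,1],"delta_rot":[0,0,0],"claw":-1},{"translation":[9,0,1],"delta_rot":[0,0,0],"claw":-1},{"translation":[9,0,1],"delta_rot":[0,0,0],"claw":-1}]'
python3 - <<'E'
from bench import arm,cams
import cv2
s=arm.read_state();print(s['position'],s['tcp_rot'],s['contact_force'])
p=cams.camera('wrist');cv2.imwrite('pics/w3.png',p['image'])
E
```

```text
t: 4.38
position: [0.578, 0.2296, 0.0332]
tcp_rot: [3.13, 0.008, 0.065]
contact_force: [-10.3, -2.5, 8.1]
grip_width: 0.002
[0.57795433 0.22960879 0.03323861] [3.13016376 0.00794248 0.06451613] [-10.28167947  -2.54673667   8.10843296]
```

View pics/w3.png

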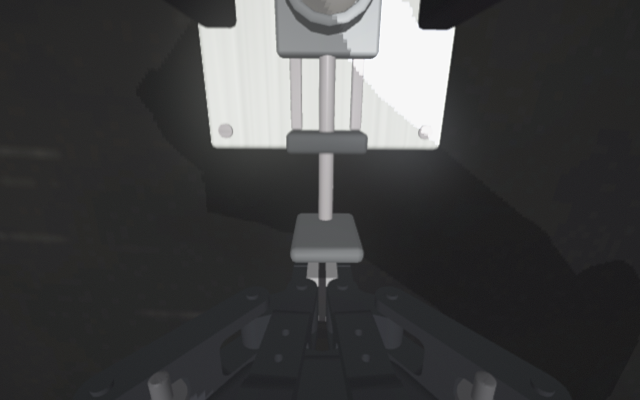

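Contact is good and centred: the fingers are at column 322 and the plate at 327, and the carriage is about half in. I'll continue to the far stop.

```bash

python3 -m pendant '[{"translation":[9,1,0],"delta_rot":[0,0,0],"claw":-1},{"translation":[9,0,0],"delta_rot":[0,0,0],"claw":-1},{"translation":[8,0,0],"delta_rot":[0,0,0],"claw":-1}]'
```

```text
t: 4.68
position: [0.5984, 0.2308, 0.0331]
tcp_rot: [3.127, 0.022, 0.067]
contact_force: [-8.1, -2.1, 4.8]
grip_width: 0.003
```

```bash

python3 -m pendant '[{"translation":[8,0,0],"delta_rot":[0,0,0],"claw":-1},{"translation":[8,0,0],"delta_rot":[0,0,0],"claw":-1}]'
```

```text
t: 4.85
position: [0.6033, 0.231, 0.0327]
tcp_rot: [3.121, 0.044, 0.069]
contact_force: [-36.5, -7.6, 28.4]
grip_width: 0.004
```

```bash

python3 -m pendant '[{"translation":[5,0,0],"delta_rot":[0,0,0],"claw":-1}]'
python3 - <<'E'
from bench import arm,cams
import cv2
p=cams.camera('wrist');cv2.imwrite('pics/w4.png',p['image'])
s=arm.read_state();print(s['position'],s['tcp_rot'],s['contact_force'])
E
```

```text
t: 4.93
position: [0.6026, 0.231, 0.0327]
tcp_rot: [3.117, 0.056, 0.07]
contact_force: [-10.9, -3.7, 9.7]
grip_width: 0.002
[0.60274171 0.2310596  0.0325699 ] [3.11699503 0.05617139 0.07002728] [-17.81337254  -4.60200643  14.15036067]
```

View pics/w4.png

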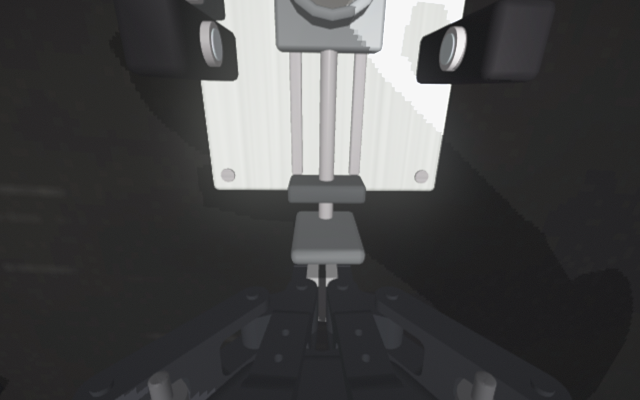

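```bash

python3 -m pendant '[{"translation":[8,0,0],"delta_rot":[0,-0.02,0],"claw":-1},{"translation":[8,0,0],"delta_rot":[0,-0.02,0],"claw":-1}]'
python3 - <<'E'
from bench import arm,cams
from scipy.spatial.transform import Rotation as Rn
import numpy as np,cv2
from h import *
s=arm.read_state();p=cams.camera('wrist');cv2.imwrite('pics/w5.png',p['image'])
T=np.eye(4);T[:3,:3]=Rn.from_euler('xyz',s['tcp_rot']).as_matrix();T[:3,3]=s['position']
V=np.linalg.inv(T@np.array(p['mount']));K=np.array(p['intrinsics'])
cv2.imwrite('pics/w5c.png',cv2.resize(p['image'][150:290,200:450],None,fx=3,fy=3))
print(s['position'],s['tcp_rot'],s['contact_force'])
for uv,z in [((326,212),.06),((326,250),.06),((215,190),.012),((435,190),.012),((290,215),.06),((362,215),.06)]: print(uv,z,ray(K,V,uv,z).round(4))
E
```

```text
t: 5.15
position: [0.6011, 0.2308, 0.033]
tcp_rot: [3.107, 0.13, 0.074]
contact_force: [-25.4, -8.9, 23.9]
grip_width: 0.002
[0.60105859 0.23081102 0.03297096] [3.10673344 0.1296572  0.07425808] [-25.36144754  -8.87316974  23.91118987]
(326, 212) 0.06 [0.6427 0.2339 0.06  ]
(326, 250) 0.06 [0.6241 0.2324 0.06  ]
(215, 190) 0.012 [0.6277 0.2934 0.012 ]
(435, 190) 0.012 [0.6358 0.1673 0.012 ]
(290, 215) 0.06 [0.6404 0.2484 0.06  ]
(362, 215) 0.06 [0.6422 0.2191 0.06  ]
```

View pics/w5c.png

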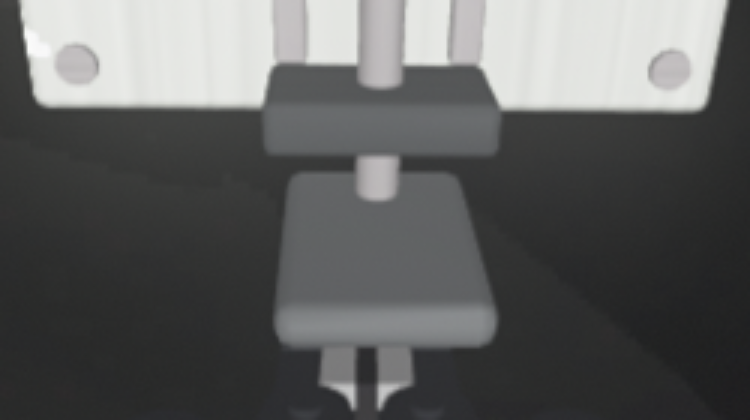

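At the stop: the plate face measures about 0.616, against 0.557 + 0.060 expected, and x no longer advances under 25–36 N. I'm backing off gently and straightening the tilt.

```bash

python3 -m pendant '[{"translation":[-4,0,0],"delta_rot":[0,0.03,0],"claw":-1},{"translation":[-7,0,0],"delta_rot":[0,0.03,0],"claw":-1},{"translation":[-8,0,0],"delta_rot":[0,0.02,0],"claw":-1},{"translation":[-8,0,0],"delta_rot":[0,0.02,0],"claw":-1},{"translation":[-8,0,0],"delta_rot":[0,0,0],"claw":-1}]'
python3 -m pendant '[{"translation":[-10,0,0],"delta_rot":[0,0,0],"claw":-1},{"translation":[-15,0,0],"delta_rot":[0,0,0],"claw":-1},{"translation":[-15,0,0],"delta_rot":[0,0,0],"claw":-1},{"translation":[-10,0,0],"delta_rot":[0,0,0],"claw":-1},{"translation":[0,0,0],"delta_rot":[0,0,0],"claw":-1}]'
python3 - <<'E'
from bench import arm,cams
import cv2
p=cams.camera('wrist');cv2.imwrite('pics/w6.png',p['image'])
p=cams.camera('scene');cv2.imwrite('pics/s6.png',cv2.resize(p['image'][150:270,180:400],None,fx=3.5,fy=3.5,interpolation=2))
E
```

```text
t: 5.62
position: [0.5621, 0.2287, 0.0355]
tcp_rot: [3.107, 0.039, 0.077]
contact_force: [0.2, -0.4, -0.7]
grip_width: -0.0
t: 6.03
position: [0.5137, 0.2253, 0.0404]
tcp_rot: [3.108, 0.035, 0.077]
contact_force: [0.0, -0.5, -0.1]
grip_width: 0.001
```

View pics/w6.png

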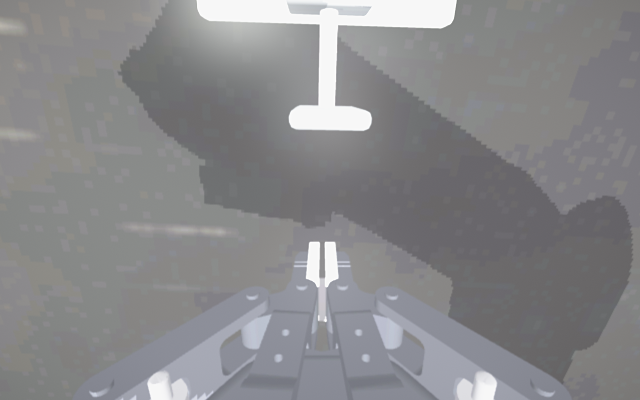

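View pics/s6.png

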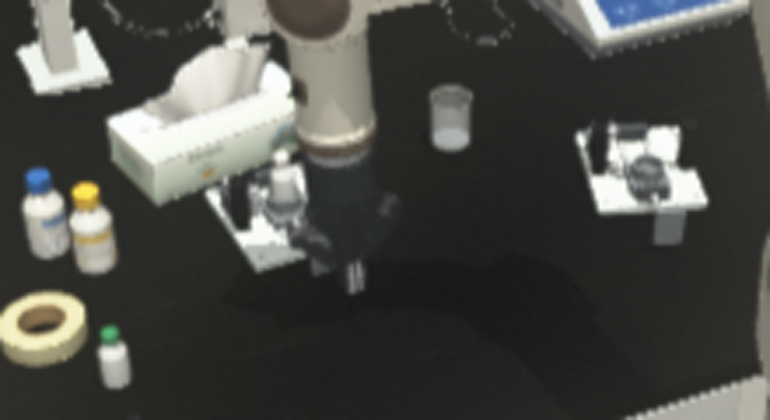

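```bash

python3 -m pendant '[{"translation":[-10,0,-35],"delta_rot":[0,0,0],"claw":-1},{"translation":[-15,10,-38],"delta_rot":[0,0,0],"claw":-1},{"translation":[-15,20,-38],"delta_rot":[0,0,0],"claw":-1},{"translation":[-15,35,-10],"delta_rot":[0,0,0],"claw":-1},{"translation":[-15,35,0],"delta_rot":[0,0,0],"claw":-1}]'
python3 -m pendant '[{"translation":[-10,38,0],"delta_rot":[0,0,0],"claw":-1},{"translation":[-10,38,0],"delta_rot":[0,0,0],"claw":-1},{"translation":[0,38,0],"delta_rot":[0,0,0],"claw":-1},{"translation":[0,38,0],"delta_rot":[0,0,0],"claw":-1},{"translation":[0,0,0],"delta_rot":[0,0,0],"claw":-1}]'
python3 - <<'E'
from bench import arm,cams
import cv2,numpy as np
from h import *
p=cams.camera('top');cv2.imwrite('pics/t7.png',cv2.resize(p['image'][120:300,180:440],None,fx=3,fy=3,interpolation=2))
K,V=np.array(p['intrinsics']),np.array(p['view'])
for n,z in [('plate_a',.036),('nest_a',.03)]:
  for d in cams.place_of(p,n)[:2]: print(n,d['centre'],ray(K,V,d['centre'],z))
p=cams.camera('scene');cv2.imwrite('pics/s7.png',cv2.resize(p['image'][150:270,180:400],None,fx=3.5,fy=3.5,interpolation=2))
E
```

```text
t: 6.55
position: [0.4628, 0.1329, 0.1676]
tcp_rot: [3.118, 0.033, 0.084]
contact_force: [0.9, -0.4, -0.9]
grip_width: 0.002
t: 6.97
position: [0.4603, -0.034, 0.1773]
tcp_rot: [3.113, 0.021, 0.078]
contact_force: [0.3, -0.3, -0.7]
grip_width: 0.003
plate_a [361.8, 247.2] [ 0.45482484 -0.13847822  0.036     ]
plate_a [259.4, 213.6] [0.58174891 0.22487433 0.036     ]
nest_a [256.8, 180.0] [0.70390667 0.23423181 0.03      ]
```

View pics/t7.png

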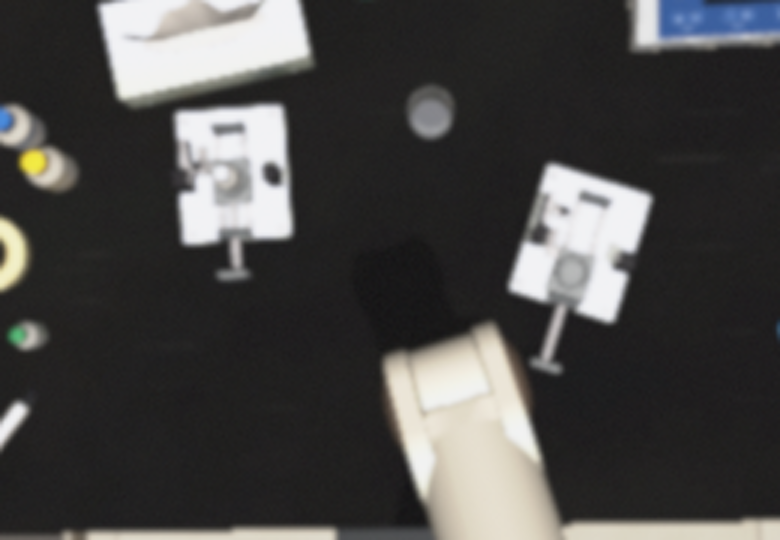

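View pics/s7.png

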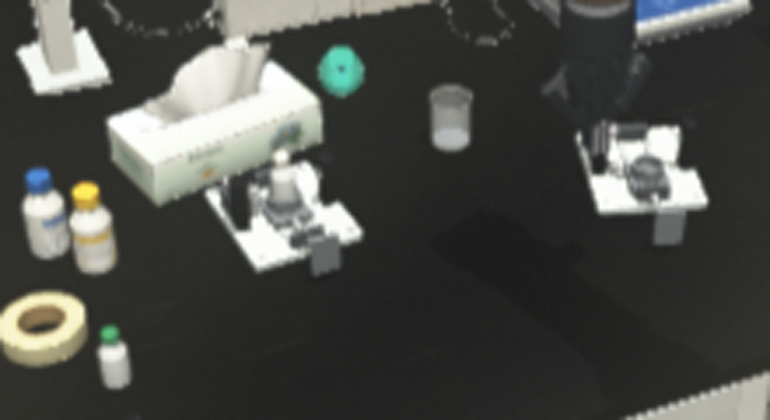

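The top view shows the plate at crop row 274, against 299 before, which is about 28 mm in. The bottle stands upright in line with the heads (crop (228,176)), and the empty shuttle and bystanders are unchanged.

```bash
python3 -c "
from bench import arm
s=arm.read_state();print(s['t'],s['contact_force'],abs(s['joint_vel']).max())
print(arm.sign_off())"
```

```text
7.1667 [0.52157986 0.96872591 0.30717699] 0.02538681596592596
the job is handed in; nothing more can be done
None
```

The loaded (left) shuttle is latched at mid-travel with its bottle standing upright between the two heads, and I handed the job in at about 7.2 s.

- **Push:** I pushed the thumb plate with closed fingertips until it stopped advancing. The plate face then measured about x = 0.616 m, against 0.617 m expected at the far stop. The highest force I read was about 47 N, while pressing against the stop. The gripper tilted by up to 0.13 rad against the stop, partly because I gave one tilt correction the wrong way, and I straightened most of it on the way back.
- **Release:** I backed off slowly and the carriage caught on its pin.
- **Last checks:** The top view put the plate about 28 mm in from its starting position, by eye. The network's own points put the plate at 22 mm in and the cup at about 30 mm. I take this as latched, since an uncaught carriage would have gone back to 0. The empty shuttle and the beaker stood as before, and so did the green-capped bottle. The float was mostly out of the cropped views I looked at, but the arm never went low near it. The arm was well clear with no contact force beyond sensor noise.

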